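# Refit the pulled-off knob of an LED dimmer and hold it pressed at minimum

### The job

One channel of the LED dimmer has lost its pointer knob. Pick the loose knob up from the desk, turn it until the flat in its bore matches the flat of the bare shaft, and push it fully home; then turn it anticlockwise down to the low end stop and press it in against its spring to store the minimum brightness. Finish while still holding the knob pressed in, with the other channel's knob and the things lying about left as they were.

Things in the scene. Friction and masses are not known exactly. Their poses are not given: they have to be found in the camera images.
- dimmer: grey bench case, aluminium top panel, 105 x 170 mm, 46 mm high, fixed to the desk, turned up to 0.35 rad. Origin: centre of its underside; x to its back, y to its left end, z up. Two shafts rise from the panel at x = -4 mm: y = +42 mm (knob fitted) and y = -42 mm (bare). A ring of black ticks surrounds each, 29 to 38 mm from the axis; the two long ticks mark the end stops.
- shaft_top (a point): centre of the tip of the bare steel D-shaft: 10 mm diameter, one flat 2 mm from the axis (7 mm across), tip chamfered 0.8 mm; 24 mm above the panel, 70 mm above the desk when not pressed. z points up along the shaft; x is the outward normal of the flat and turns with the shaft. Round its foot a brass bush and nut, 16 mm across, 3.4 mm high.
- turn (a joint): rotation of the bare shaft, rad: 0 at the low end stop, growing clockwise seen from above (to 4.71). At 0 the flat's normal looks along dimmer yaw + 2.618 rad, to the long tick at seven o'clock seen from the dimmer's front (its -x side). Starts 0.5 to 1.4 up from the stop; 0.015 N m of friction holds it where it is left.
- push (a joint): how far the bare shaft is pressed down, in m: 0 released, 0.004 at the bottom. Spring: 2 N to start, 5 N at the bottom, then a hard stop; it springs back when let go. It can be pressed at any angle.
- knob: loose black pointer knob, about 45 g, on the desk, bore down. Origin: centre of its underside, z up. 24 mm high: skirt 38 mm wide up to 5 mm, then a round grip 32 mm across. A nose 6 mm high, white line on it, sticks out along +x to 25 mm from the axis. D-bore from below: 11 mm wide, 16 mm deep, flat 2.5 mm from the axis on the nose's side (+x). Fully home its underside is 16 mm below shaft_top.
- fitted_pointer (a point): tip of the pointer nose of the other channel's knob (same shape, already on its shaft; it turns if it is knocked). x points outward along its nose.
- tape: roll of black electrical tape, 62 mm wide, 19 mm high, loose on the desk; origin centre of its underside. Bystander.
- heatsink: black finned heatsink, 40 x 40 x 22 mm, loose on the desk; origin centre of its underside. Bystander.

How it is judged:
On the way:
1. the knob is on the bare shaft, flat to flat, down to within 2 mm of fully home (z of knob in the frame of shaft_top between -0.019 and -0.014 m and horizontal distance between knob and shaft_top below 0.004 m and angle between the x axis of knob and the x axis of shaft_top, either way round below 0.6 rad), for 0.2 s.
At the end, for the whole second after the job is handed in: The knob sits upright (within 0.15 rad) on the bare shaft, flat to flat (0.6 rad of play allowed), within 2 mm of fully home and 4 mm of its axis; the shaft is within 0.1 rad of its low stop, held pressed at least 2.5 of its 4 mm by the fingers on the knob (all of step 1 and angle between knob's own z axis and vertical below 0.15 rad and value of joint turn below 0.1 rad and value of joint push above 0.0025 m and contact force between the fingers and knob above 2 N); the arm keeps its last pose, push and grip.
It fails at once if the other channel's knob is knocked round (its pointer tip moves more than 5 mm) (distance of fitted_pointer from where it was at the start of the episode above 0.005 m).
It fails at once if the roll of tape is pushed more than 20 mm (distance of tape from where it was at the start of the episode above 0.02 m).
It fails at once if the heatsink is pushed more than 20 mm (distance of heatsink from where it was at the start of the episode above 0.02 m).
It also fails if it takes over 53 s, if anything falls off the work surface, if the arm or the gripper's body presses on something with over 40 N, if the wrist force passes 120 N, or if a joint passes its speed limit or range.

### The arm

A 6-joint arm with a two-finger parallel gripper is mounted at the origin on a cart in front of the work surface, level with it; the furniture and walls round the work are solid. World frame = base frame: x ahead of the robot, y to its left, z up, the work surface at z = 0. Lengths are in m, angles in rad, forces in N, time in s.
With the tool pointing down it reaches from about 0.225 to 0.875 m from the base axis. Payload 3.4 kg.
Tool frame: the origin (TCP) lies at the very end of the fingers, on their centre line; the grasp point (between the pads) lies behind it (manip.grasp_offset is the z of the grasp point in the tool frame, in m); z points along the fingers, y is the line along which they close (so a half turn about z gives the same grasp; the last joint's range is limited). The gripper opens to 85 mm and grips with 20 to 120 N. Pads are 22 mm wide; open, the fingers measure 114 mm over their backs; the gripper's body (76 mm by 85 mm) begins 54 mm behind the grasp point. The pads swing forward as they close: fully open they stand 13 mm farther back than shut.
Start: joints at [1.124, 0.276, 1.505, -0, 1.361, -0.121], TCP at [0.184, 0.545, 0.231] pointing down, gripper open.
Joint ranges: [-2.89, 2.89], [-0.75, 2.08], [0.22, 2.7], [-1.18, 4.32], [0.11, 2.71], [-2.7, 2.7]. Speed limits (rad/s): [2.57, 2.57, 3.14, 3.14, 3.14, 3.14].

### API

Orientations are given as a unit quaternion [w, x, y, z].
In Python, from rig import manip gives the robot as it stands.
- The arm moves only by the shell command python3 -m pendant 'ROWS' [FORCE]. ROWS is JSON, a list of rows, each an object of numbers: "dx", "dy", "dz": the shift along the tool's x, y, z in m; "rx", "ry", "rz": the turn, a rotation vector about the tool's x, y, z in degrees; "hand": the finger opening in m, from 0 to 0.0854. In form: [{"dx": .., "dy": .., "dz": .., "rx": .., "ry": .., "rz": .., "hand": ..}, ...]. A call has 1 to 12 rows; each row shifts and turns the commanded pose from where the row before left it, along the tool's axes as they then stand; what a row does not reach is not made up. A row lasts 1/12 s, in which the tool goes at most 41.7 mm and 7.16 degrees, less where a joint would pass 70% of its speed; a pose out of reach is approached as far as the arm can. A call is refused whole if a number of a shift passes 0.0417 or a number of a turn 7.16, either way. A call with a gripper value outside its range is refused whole. The fingers move at their own pace and stop on an object; FORCE is the grip in N (left out, the last holds). Time passes only in rows, so rows that do not move let the fingers close. It gives the time, the measured TCP pose, the force, the opening and the grip force at its end, in the units of the state.
- manip.get_state(): the state, without advancing time (a new reading comes with each control period).
- manip.get_image(name): name is "scene" or "top" or "wrist"; returns a dict with "frame" (400x640x3 uint8, red, green, blue), "fx", "fy", "cx", "cy" (pixels), "position" and "attitude" of the camera in the world; the wrist camera has in their place "mount" (4x4, takes a point from camera to tool coordinates, whose origin is the TCP and whose axes are the flange's). Camera axes: x right, y up, looking along -z (the intrinsics and any distortion apply to the point x, -y, -z); pixel columns grow to the right and rows downward; lengths in m; the calibration is good to about 2 mm. A picture is of the moment at which its call begins: read the wrist's pose just before it. There is no depth.
- manip.sign_off(): hands the job in; it is judged then, once.
The state is a dict: "clock": time; "qpos": joint angles; "qd": joint speeds; "effort": joint torques, N m; "position": TCP position; "ee_rot": TCP orientation; "contact_force": force on the tool from outside, world axes, zero at the start; "moment": the same for the moment, N m; "width": finger opening in m; "gripper_force": force on a finger pad.
Only numpy, scipy, OpenCV 4.12 (cv2) and the standard library are available. Lean on these libraries where they do the work, as an engineer would, in place of code of your own. Each camera call takes 0.05 s, during which the arm holds its last target. There are 200 camera calls.

## Working session

There is one attempt and no reset: what is moved stays moved. The work goes in short steps, Python scripts to look and compute and a shell command to move; the robot and the scene stay as the last step left them, time stands still between calls to the robot, and variables do not carry over. Pictures are saved under pics/ and viewed, at most 10 in all, crops included, and the job is handed in when it is done.

```bash
mkdir -p pics; ls; python3 - <<'E'
from rig import manip
import cv2,numpy as np
s=manip.get_state();print(s,manip.grasp_offset)
for n in("scene","top","wrist"):
    d=manip.get_image(n);cv2.imwrite(f"pics/{n}0.png",d["frame"][...,::-1]);print(n,{k:(np.round(v,4).tolist() if k!="frame" else 0) for k,v in d.items()})
E
```

```text
pics
{'clock': 0.0, 'qpos': array([ 1.12396821e+00,  2.76568233e-01,  1.50615958e+00, -2.58499322e-06,
        1.36071393e+00, -1.21031269e-01]), 'qd': array([-0.00273972,  0.00041873,  0.00077374, -0.00138271, -0.00043036,
       -0.0010947 ]), 'effort': array([-6.92501708e-04, -4.16774976e+01, -2.45811921e+01, -1.73593376e-04,
        1.08361157e-02,  1.42743588e-05]), 'position': array([0.18382039, 0.54424544, 0.23044445]), 'ee_rot': array([-2.57780580e-04,  1.62178601e-01,  9.86760988e-01, -8.87885114e-04]), 'contact_force': array([-0.21197882,  0.4758418 , -0.12318951]), 'moment': array([ 0.04476219, -0.03161505, -0.03204279]), 'gripper_force': 0.0, 'width': 0.08495129738196013} -0.0187
scene {'frame': 0, 'fx': 371.7724, 'fy': 371.7724, 'cx': 315.6768, 'cy': 198.9445, 'position': [-0.1167, -0.3365, 0.7037], 'attitude': [0.7787, 0.3568, -0.2237, -0.465]}
top {'frame': 0, 'fx': 388.2166, 'fy': 388.2166, 'cx': 319.2606, 'cy': 198.5678, 'position': [0.384, 0.0055, 1.2664], 'attitude': [-0.6997, -0.0379, 0.0466, 0.7119]}
wrist {'frame': 0, 'fx': 334.8377, 'fy': 334.8377, 'cx': 321.672, 'cy': 202.7773, 'mount': [[-0.0009, 0.9654, 0.2608, 0.0663], [1.0, 0.0012, -0.0007, 0.0005], [-0.001, 0.2608, -0.9654, -0.1419], [0.0, 0.0, 0.0, 1.0]]}
```

View pics/top0.png

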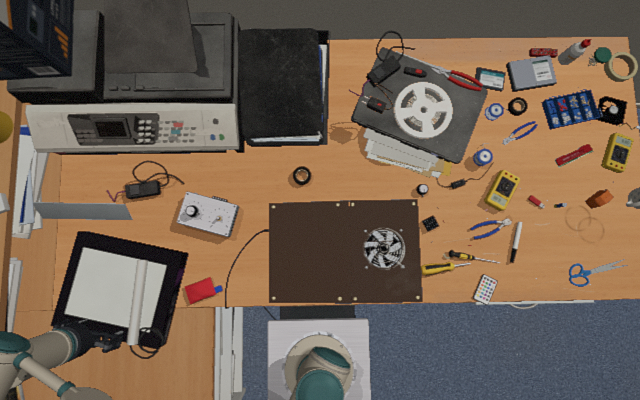

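View pics/scene0.png

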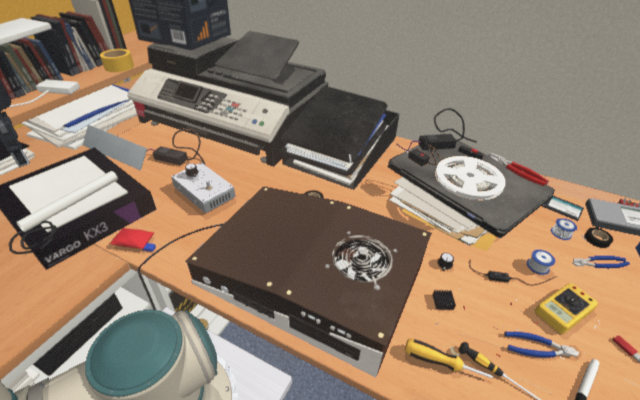

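The top view shows the dimmer at about (208,212), with the fitted knob near (191,211) and the bare shaft near (218,216). The loose knob is at (422,190), the heatsink at (430,223) and the tape at (302,175). In the scene view the knob is at (445,261).

```bash
cat > h.py <<'E'
import numpy as np,cv2
from rig import manip
from scipy.spatial.transform import Rotation as R
def rot(q): return R.from_quat(np.roll(q,-1))
def cam(n):
    s=manip.get_state();d=manip.get_image(n)
    if n=="wrist":
        Q=rot(s["ee_rot"]).as_matrix();M=d["mount"];d["P"]=s["position"]+Q@M[:3,3];d["A"]=Q@M[:3,:3]
    else: d["P"]=np.array(d["position"]);d["A"]=rot(d["attitude"]).as_matrix()
    d["s"]=s;return d
def ray(d,u,v): return d["A"]@np.array([(u-d["cx"])/d["fx"],-(v-d["cy"])/d["fy"],-1.])
def onz(d,u,v,z):
    r=ray(d,u,v);return d["P"]+r*(z-d["P"][2])/r[2]
def px(d,p):
    c=d["A"].T@(np.asarray(p)-d["P"]);return d["cx"]-d["fx"]*c[0]/c[2],d["cy"]+d["fy"]*c[1]/c[2]
def two(a,b):
    (P,r),(Q,t)=a,b;k=np.linalg.lstsq(np.c_[r,-t],Q-P,rcond=None)[0]
    x,y=P+k[0]*r,Q+k[1]*t;return (x+y)/2,np.linalg.norm(x-y)
def to_tool(s,p,yaw):  # world offset of TCP target -> tool axes, and rz deg (tool down)
    Q=rot(s["ee_rot"]).as_matrix();return Q.T@(np.asarray(p)-s["position"])
E
python3 - <<'E'
from h import *
t=cam("top");s=cam("scene")
for n,u,v,z in[("knob",422,190,.012),("heats",430,223,.011),("tape",302,175,.01),("fit",191,211,.07),("bare",218,216,.06)]:
    p=onz(t,u,v,z);print(n,p.round(3),np.round(px(s,p),0))
a=cv2.resize(t["frame"][170:250,160:260],None,fx=4,fy=4,interpolation=3);b=cv2.resize(t["frame"][170:250,390:490],None,fx=4,fy=4,interpolation=3)
c=cv2.resize(s["frame"][150:220,160:260],None,fx=4,fy=4,interpolation=3);e=cv2.resize(s["frame"][240:310,400:500],None,fx=4,fy=4,interpolation=3)
cv2.imwrite("pics/c1.png",np.vstack([np.hstack([a,b])[:320],np.hstack([c,e])])[:600,:,::-1])
E
```

```text
knob [ 0.557 -0.348  0.012] [445. 261.]
heats [ 0.449 -0.369  0.011] [443. 299.]
tape [0.614 0.044 0.01 ] [313. 198.]
fit [0.496 0.385 0.07 ] [191. 169.]
bare [0.48  0.305 0.06 ] [209. 183.]
```

View pics/c1.png

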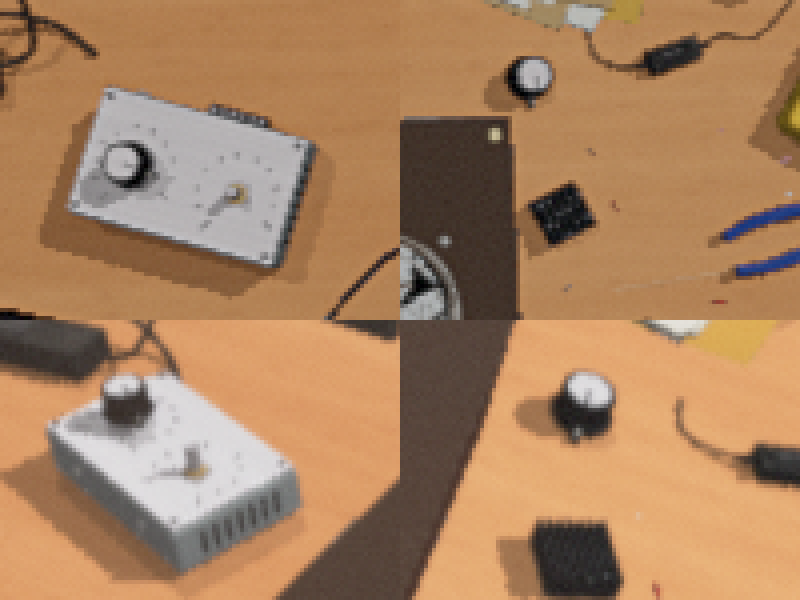

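The crops show the loose knob's nose pointing roughly toward −x, close to the corner of the dark PC case. The bare shaft has a brass nut around its foot, and the panel edges are clear. On the way I'll look at the dimmer with the wrist camera.

```bash
python3 - <<'E'
from h import *
t=cam("top");s=cam("scene")
print("box corner",two((t["P"],ray(t,417.5,199.5)),(s["P"],ray(s,429,234))))
print("bare foot", onz(t,160+240/4,170+193/4,.048), onz(s,160+197/4,150+150/4,.048))
print("fit top", onz(t,160+128/4,170+163/4,.078))
print("knob top", onz(t,390+136/4,170+76/4,.024),onz(s,400+187/4,240+70/4,.024))
print("nose", onz(t,390+131/4,170+101/4,.005),onz(s,400+175/4,240+115/4,.005))
print(to_tool(t["s"],[.475,.335,.23],0))
E
```

```text
box corner (array([ 0.51268699, -0.29919193,  0.1227081 ]), np.float64(0.005540326596471252))
bare foot [0.47331896 0.30139836 0.048     ] [0.4733726  0.30225973 0.048     ]
fit top [0.49557595 0.37984944 0.078     ]
knob top [ 0.55875212 -0.3512314   0.024     ] [ 0.55975388 -0.34833018  0.024     ]
nose [ 0.54075821 -0.35152415  0.005     ] [ 0.53940854 -0.35038434  0.005     ]
[-0.34281982 -0.10539901  0.00094472]
```

```bash
python3 -m pendant '[{"dx":-0.0343,"dy":-0.0105},{"dx":-0.0343,"dy":-0.0105},{"dx":-0.0343,"dy":-0.0105},{"dx":-0.0343,"dy":-0.0105},{"dx":-0.0343,"dy":-0.0105},{"dx":-0.0343,"dy":-0.0105},{"dx":-0.0343,"dy":-0.0105},{"dx":-0.0343,"dy":-0.0105},{"dx":-0.0343,"dy":-0.0105},{"dx":-0.0343,"dy":-0.0105},{},{}]'
python3 - <<'E'
from h import *
w=cam("wrist");s=w["s"];print(s["position"],s["qd"].round(3))
import pickle;pickle.dump(w,open("w1.pkl","wb"))
for p in([.4733,.302,.048],[.4733,.302,.07]):print(px(w,p))
f=w["frame"];u,v=map(int,px(w,[.4733,.302,.06]));print(u,v)
a=cv2.resize(f[max(v-50,0):v+50,max(u-50,0):u+50],(400,400),interpolation=3)
b=cv2.resize(f,(640,400))[:, :400] if u<320 else f[:,240:]
cv2.imwrite("pics/w1.png",np.hstack([a,b])[...,::-1])
E
```

```text
[0.18399492 0.54467187 0.23109826] [-0.    -0.    -0.002 -0.001  0.001  0.001]
(np.float64(212.64015816827663), np.float64(455.4905502464627))
(np.float64(206.8825549683258), np.float64(473.6447271266521))
209 465invalid input
Traceback (most recent call last):
cv2.error: OpenCV(4.12.0) /io/opencv/modules/imgproc/src/resize.cpp:4208: error: (-215:Assertion failed) !ssize.empty() in function 'resize'
```

```bash
python3 -m pendant '[{"dx":-0.0343,"dy":-0.0105},{"dx":-0.0343,"dy":-0.0105},{"dx":-0.0343,"dy":-0.0105},{"dx":-0.0343,"dy":-0.0105},{"dx":-0.0343,"dy":-0.0105},{"dx":-0.0343,"dy":-0.0105},{"dx":-0.0343,"dy":-0.0105},{"dx":-0.0343,"dy":-0.0105},{"dx":-0.0343,"dy":-0.0105},{"dx":-0.0343,"dy":-0.0105},{"dx":0},{"dx":0}]'
python3 - <<'E'
from h import *
w=cam("wrist");s=w["s"];print(s["position"],s["qd"].round(3))
import pickle;pickle.dump(w,open("w1.pkl","wb"))
for p in([.4733,.302,.048],[.4733,.302,.07]):print(px(w,p))
f=w["frame"];u,v=map(int,px(w,[.4733,.302,.06]));print(u,v)
u=min(max(u,50),590);v=min(max(v,50),350)
a=cv2.resize(f[v-50:v+50,u-50:u+50],(400,400),interpolation=3)
cv2.imwrite("pics/w1.png",np.hstack([a,f[:,:400] if u<320 else f[:,240:]])[...,::-1])
E
```

```text
[0.18403076 0.54469794 0.23117894] [-0.002 -0.001 -0.002 -0.001 -0.001  0.   ]
(np.float64(212.61124421493201), np.float64(455.41272716542875))
(np.float64(206.85664552971025), np.float64(473.560689090498))
209 465invalid input
```

```bash
python3 -m pendant '[{"dx":-0.0343,"dy":-0.0105,"dz":0,"rx":0,"ry":0,"rz":0,"hand":0.085},{"dx":-0.0343,"dy":-0.0105,"dz":0,"rx":0,"ry":0,"rz":0,"hand":0.085}]'
```

```text
clock: 0.62
position: [0.2418, 0.5033, 0.2312]
ee_rot: [-0.0, 0.16, 0.987, 0.0]
contact_force: [1.1, 0.5, 0.3]
width: 0.085
gripper_force: 0.0
```

```bash
python3 -m pendant '[{"dx":-0.0343,"dy":-0.0105,"dz":0,"rx":0,"ry":0,"rz":0,"hand":0.085},{"dx":-0.0343,"dy":-0.0105,"dz":0,"rx":0,"ry":0,"rz":0,"hand":0.085},{"dx":-0.0343,"dy":-0.0105,"dz":0,"rx":0,"ry":0,"rz":0,"hand":0.085},{"dx":-0.0343,"dy":-0.0105,"dz":0,"rx":0,"ry":0,"rz":0,"hand":0.085},{"dx":-0.0343,"dy":-0.0105,"dz":0,"rx":0,"ry":0,"rz":0,"hand":0.085},{"dx":-0.0343,"dy":-0.0105,"dz":0,"rx":0,"ry":0,"rz":0,"hand":0.085},{"dx":-0.0343,"dy":-0.0105,"dz":0,"rx":0,"ry":0,"rz":0,"hand":0.085},{"dx":-0.0343,"dy":-0.0105,"dz":0,"rx":0,"ry":0,"rz":0,"hand":0.085},{"dx":0,"dy":0,"dz":0,"rx":0,"ry":0,"rz":0,"hand":0.085},{"dx":0,"dy":0,"dz":0,"rx":0,"ry":0,"rz":0,"hand":0.085}]'
python3 - <<'E'
from h import *
w=cam("wrist");s=w["s"];print(s["position"],s["qd"].round(3))
import pickle;pickle.dump(w,open("w1.pkl","wb"))
for p in([.4733,.302,.048],[.4733,.302,.07]):print(px(w,p))
f=w["frame"];u,v=map(int,px(w,[.4733,.302,.06]));print(u,v)
u=min(max(u,50),590);v=min(max(v,50),350)
a=cv2.resize(f[v-50:v+50,u-50:u+50],(400,400),interpolation=3)
cv2.imwrite("pics/w1.png",np.hstack([a,f[:,:400] if u<320 else f[:,240:]])[...,::-1])
E
```

```text
clock: 1.45
position: [0.4768, 0.3343, 0.231]
ee_rot: [-0.0, 0.164, 0.986, -0.0]
contact_force: [-0.8, 1.0, -0.3]
width: 0.0848
gripper_force: 0.0
[0.47681506 0.33429609 0.23100166] [ 0.045 -0.015  0.022  0.02   0.012  0.004]
(np.float64(289.07130882561677), np.float64(188.98405681397495))
(np.float64(286.8700470690308), np.float64(194.20241103411422))
287 191
```

View pics/w1.png

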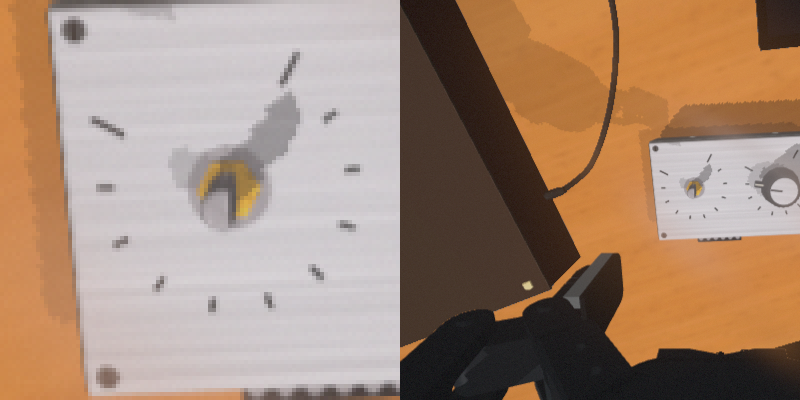

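The left crop shows the bare shaft: its tip is near image pixel (291,193), the nut near (294,188) and the flat faces image-right. The long ticks are at crop (290,68) and (107,127). I'll place the camera straight above the shaft to get a precise angle.

```bash
python3 - <<'E'
from h import *
import pickle;w=pickle.load(open("w1.pkl","rb"))
c=lambda x,y:(237+x/4,141+y/4)
print("nut",onz(w,*c(230,190),.049),"tip",onz(w,*c(215,210),.07))
a=onz(w,*c(290,68),.046);b=onz(w,*c(107,127),.046);p=.5*(onz(w,*c(230,190),.0485)+onz(w,*c(215,210),.07))
# ray pair check
for q in(a,b):d=q-p;print("tick r",np.hypot(*d[:2]),"ang",np.arctan2(d[1],d[0]))
for x,y in((75,30),(108,377)):print("screw",onz(w,*c(x,y),.046))
s=manip.get_state();Q=rot(s["ee_rot"]).as_matrix();m=w["mount"][:3,3]
t=np.array([p[0],p[1],.10])-np.r_[(Q@m)[:2],0];print(t,to_tool(s,t,0))
E
```

```text
nut [0.47440224 0.3074231  0.049     ] tip [0.47384103 0.30564746 0.07      ]
tick r 0.033888914931558545 ang 2.3200566498719666
tick r 0.03307786540180151 ang -2.382989966266885
screw [0.42552317 0.2851302  0.046     ]
screw [0.51135615 0.25991284 0.046     ]
[0.53668495 0.28476453 0.1       ] [-0.07427319 -0.02804956  0.1309765 ]
```

```bash
python3 -m pendant '[{"dx":-0.0186,"dy":-0.007,"dz":0.0325,"rx":0,"ry":0,"rz":0,"hand":0.085},{"dx":-0.0186,"dy":-0.007,"dz":0.0325,"rx":0,"ry":0,"rz":0,"hand":0.085},{"dx":-0.0186,"dy":-0.007,"dz":0.0325,"rx":0,"ry":0,"rz":0,"hand":0.085},{"dx":-0.0186,"dy":-0.007,"dz":0.0325,"rx":0,"ry":0,"rz":0,"hand":0.085},{"dx":0,"dy":0,"dz":0,"rx":0,"ry":0,"rz":0,"hand":0.085},{"dx":0,"dy":0,"dz":0,"rx":0,"ry":0,"rz":0,"hand":0.085}]'
python3 - <<'E'
from h import *
w=cam("wrist");s=w["s"];print(s["position"],s["qd"].round(3))
import pickle;pickle.dump(w,open("w2.pkl","wb"))
f=w["frame"];u,v=map(int,px(w,[.474,.306,.07]));print(u,v)
a=cv2.resize(f[v-30:v+30,u-30:u+30],(600,600),interpolation=3)
cv2.imwrite("pics/w2.png",a[...,::-1])
E
```

```text
clock: 2.0
position: [0.5349, 0.2854, 0.0996]
ee_rot: [-0.002, 0.162, 0.987, -0.001]
contact_force: [-0.5, -0.3, -0.3]
width: 0.0853
gripper_force: 0.0
[0.53492964 0.28542971 0.09961958] [ 0.018 -0.047 -0.05   0.009  0.008  0.   ]
320 116
```

View pics/w2.png

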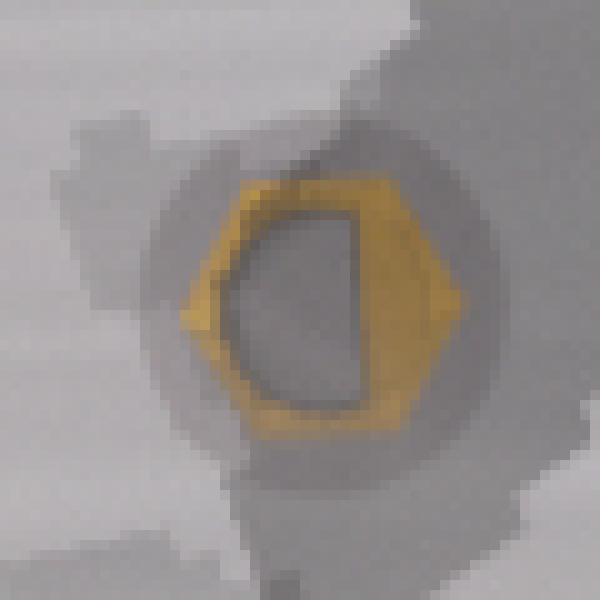

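The picture shows the D-shaft from straight above. The flat edge runs from crop (355,212) to (363,405), and the centre is near (318,310), which is pixel (321.8,117).

```bash
python3 - <<'E'
from h import *
import pickle;w=pickle.load(open("w2.pkl","rb"))
c=lambda x,y:(290+x/10,86+y/10)
a=onz(w,*c(355,212),.07);b=onz(w,*c(363,405),.07);o=onz(w,*c(318,310),.07)
d=b-a;print("chord",np.linalg.norm(d),"centre",o,"flat dist",np.linalg.norm((a+b)/2-o))
# normal: away from centre
n=np.array([-d[1],d[0]]);n*=np.sign(n@((a+b)/2-o)[:2]);th=np.arctan2(n[1],n[0]);print("flat yaw",th,"turn",-.29+2.618-th)
s=manip.get_state();print(to_tool(s,[.559,-.349,.28],0),s["position"],s["qpos"])
E
```

```text
chord 0.00929960979421786 centre [0.4742903 0.3065811 0.07     ] flat dist 0.002039144605270543
flat yaw 1.2900114631101238 turn 1.037988536889876
[-0.22455804 -0.59466639 -0.17886517] [0.53590866 0.28634909 0.1015469 ] [ 3.75644561e-01  4.19878424e-01  1.62435695e+00  1.14722087e-03
  1.09830353e+00 -8.70590569e-01]
```

```bash
python3 -m pendant '[{"dx":-0.0132,"dy":-0.035,"dz":-0.0149,"rx":0,"ry":0,"rz":0,"hand":0.085},{"dx":-0.0132,"dy":-0.035,"dz":-0.0149,"rx":0,"ry":0,"rz":0,"hand":0.085},{"dx":-0.0132,"dy":-0.035,"dz":-0.0149,"rx":0,"ry":0,"rz":0,"hand":0.085},{"dx":-0.0132,"dy":-0.035,"dz":-0.0149,"rx":0,"ry":0,"rz":0,"hand":0.085},{"dx":-0.0132,"dy":-0.035,"dz":-0.0149,"rx":0,"ry":0,"rz":0,"hand":0.085},{"dx":-0.0132,"dy":-0.035,"dz":-0.0149,"rx":0,"ry":0,"rz":0,"hand":0.085},{"dx":-0.0132,"dy":-0.035,"dz":-0.0149,"rx":0,"ry":0,"rz":0,"hand":0.085},{"dx":-0.0132,"dy":-0.035,"dz":-0.0149,"rx":0,"ry":0,"rz":0,"hand":0.085},{"dx":-0.0132,"dy":-0.035,"dz":-0.0149,"rx":0,"ry":0,"rz":0,"hand":0.085},{"dx":-0.0132,"dy":-0.035,"dz":-0.0149,"rx":0,"ry":0,"rz":0,"hand":0.085},{"dx":-0.0132,"dy":-0.035,"dz":-0.0149,"rx":0,"ry":0,"rz":0,"hand":0.085},{"dx":-0.0132,"dy":-0.035,"dz":-0.0149,"rx":0,"ry":0,"rz":0,"hand":0.085}]'
python3 -m pendant '[{"dx":-0.0132,"dy":-0.035,"dz":0,"rx":0,"ry":0,"rz":0,"hand":0.085},{"dx":-0.0132,"dy":-0.035,"dz":0,"rx":0,"ry":0,"rz":0,"hand":0.085},{"dx":-0.0132,"dy":-0.035,"dz":0,"rx":0,"ry":0,"rz":0,"hand":0.085},{"dx":-0.0132,"dy":-0.035,"dz":0,"rx":0,"ry":0,"rz":0,"hand":0.085},{"dx":-0.0132,"dy":-0.035,"dz":0,"rx":0,"ry":0,"rz":0,"hand":0.085},{"dx":0,"dy":0,"dz":0,"rx":0,"ry":0,"rz":6.56,"hand":0.085},{"dx":0,"dy":0,"dz":0,"rx":0,"ry":0,"rz":6.56,"hand":0.085},{"dx":0,"dy":0,"dz":0,"rx":0,"ry":0,"rz":6.56,"hand":0.085},{"dx":0,"dy":0,"dz":0,"rx":0,"ry":0,"rz":6.56,"hand":0.085},{"dx":0,"dy":0,"dz":0,"rx":0,"ry":0,"rz":6.56,"hand":0.085},{"dx":0,"dy":0,"dz":0,"rx":0,"ry":0,"rz":6.56,"hand":0.085}]'
python3 -m pendant '[{"dx":0,"dy":0,"dz":0.025,"rx":0,"ry":0,"rz":6.56,"hand":0.085},{"dx":0,"dy":0,"dz":0.025,"rx":0,"ry":0,"rz":6.56,"hand":0.085},{"dx":0,"dy":0,"dz":0.02,"rx":0,"ry":0,"rz":6.56,"hand":0.085},{"dx":0,"dy":0,"dz":0,"rx":0,"ry":0,"rz":6.56,"hand":0.085},{"dx":0,"dy":0,"dz":0,"rx":0,"ry":0,"rz":0,"hand":0.085},{"dx":0,"dy":0,"dz":0,"rx":0,"ry":0,"rz":0,"hand":0.085}]'
python3 - <<'E'
from h import *
w=cam("wrist");s=w["s"];print(s["position"],s["qd"].round(3),s["qpos"])
import pickle;pickle.dump(w,open("w3.pkl","wb"))
f=w["frame"];u,v=map(int,px(w,[.559,-.349,.02]));print(u,v)
u=min(max(u,40),590);v=min(max(v,40),350)
a=cv2.resize(f[v-40:v+40,u-40:u+40],(400,400),interpolation=3)
cv2.imwrite("pics/w3.png",np.hstack([a,f[:,120:520]])[...,::-1])
E
```

```text
clock: 3.05
position: [0.5528, -0.1633, 0.2842]
ee_rot: [0.003, 0.161, 0.987, -0.0]
contact_force: [1.4, -0.5, 0.7]
width: 0.0852
gripper_force: 0.0
clock: 3.97
position: [0.5602, -0.3484, 0.2834]
ee_rot: [0.002, 0.487, 0.874, 0.0]
contact_force: [-0.1, 0.7, 0.1]
width: 0.0849
gripper_force: 0.0
clock: 4.47
position: [0.5604, -0.3493, 0.2128]
ee_rot: [0.002, 0.669, 0.743, 0.0]
contact_force: [-0.8, -0.4, -0.0]
width: 0.0849
gripper_force: 0.0
[ 0.56041056 -0.34928579  0.21275144] [-0.008 -0.003 -0.013 -0.004 -0.005 -0.003] [-6.62986462e-01  4.12225338e-01  1.34276008e+00  6.29812472e-04
  1.38259011e+00 -7.67872170e-01]
319 179
```

View pics/w3.png

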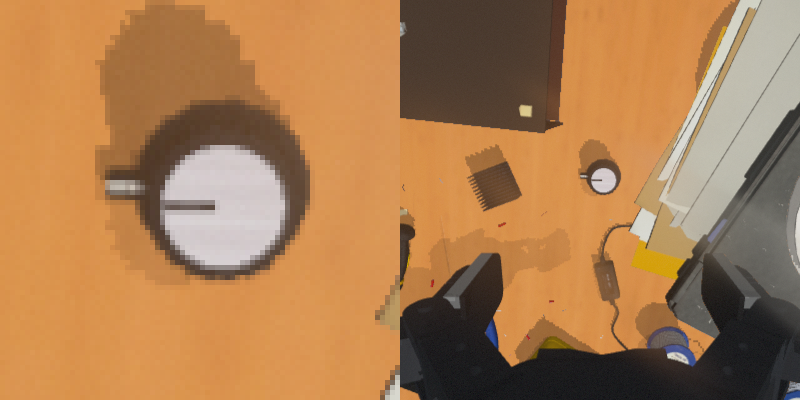

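The knob's cap centre is at crop (223,210), pixel (323.6,181), and its nose tip at crop (107,187). The heatsink and papers are well clear of the fingers if I open only about 55 mm.

```bash
python3 - <<'E'
from h import *
import pickle;w=pickle.load(open("w3.pkl","rb"))
c=lambda x,y:(279+x/5,139+y/5)
f=w["frame"].astype(int);m=((f.min(2)>150)&(f.max(2)-f.min(2)<40)).astype(np.uint8)[139:219,279:359]
n,l,st,ce=cv2.connectedComponentsWithStats(m);i=1+st[1:,4].argmax();print(st[i],ce[i]*5)
o=onz(w,*c(223,210),.024);e=onz(w,*c(160,210),.024);print("top",o,"cap r",np.linalg.norm(o-e))
t=onz(w,*c(105,187),.006);d=t-o;print("tip",t,np.hypot(*d[:2]),np.arctan2(d[1],d[0]))
a=onz(w,*c(165,207),.024);b=onz(w,*c(215,207.5),.024);d=a-b;print("line",np.arctan2(d[1],d[0]))
sk=onz(w,*c(308,185),.003);print("skirt r",np.hypot(*(sk-o)[:2]))
s=manip.get_state();print(to_tool(s,[o[0],o[1],.0085],0));Q=rot(s["ee_rot"]).as_matrix();print(np.arctan2(Q[1,1],Q[0,1]))
E
```

```text
[ 32  29  25  24 444] [222.60135135 203.81756757]
top [ 0.56287437 -0.34929385  0.024     ] cap r 0.012660669052600732
tip [ 0.53813257 -0.3505529   0.006     ] 0.024773807928808685 -3.09074885911366
line -3.0487502065860177
skirt r 0.018338408452490355
[0.00069334 0.00172937 0.2043799 ]
0.10429986809986976
```

```bash
python3 -m pendant '[{"dx":0.0005,"dy":0.0015,"dz":0.034,"rx":0,"ry":0,"rz":0,"hand":0.055},{"dx":0,"dy":0,"dz":0.034,"rx":0,"ry":0,"rz":0,"hand":0.055},{"dx":0,"dy":0,"dz":0.034,"rx":0,"ry":0,"rz":0,"hand":0.055},{"dx":0,"dy":0,"dz":0.034,"rx":0,"ry":0,"rz":0,"hand":0.055},{"dx":0,"dy":0,"dz":0.014,"rx":0,"ry":0,"rz":0,"hand":0.055},{"dx":0,"dy":0,"dz":0.014,"rx":0,"ry":0,"rz":0,"hand":0.055},{"dx":0,"dy":0,"dz":0,"rx":0,"ry":0,"rz":0,"hand":0.055},{"dx":0,"dy":0,"dz":0,"rx":0,"ry":0,"rz":0,"hand":0.055}]' 40
python3 - <<'E'
from h import *
w=cam("wrist");s=w["s"];print(s["position"],s["width"])
f=w["frame"];cv2.imwrite("pics/w4.png",f[...,::-1])
print(to_tool(s,[.5615,-.3495,.0085],0))
E
```

```text
clock: 5.18
position: [0.5613, -0.3497, 0.047]
ee_rot: [0.001, 0.67, 0.742, 0.0]
contact_force: [-0.1, -1.2, 0.1]
width: 0.0553
gripper_force: 0.0
[ 0.561266   -0.34972088  0.04698358] 0.05531706418655517
[0.00021899 0.00022002 0.03848367]
```

View pics/w4.png

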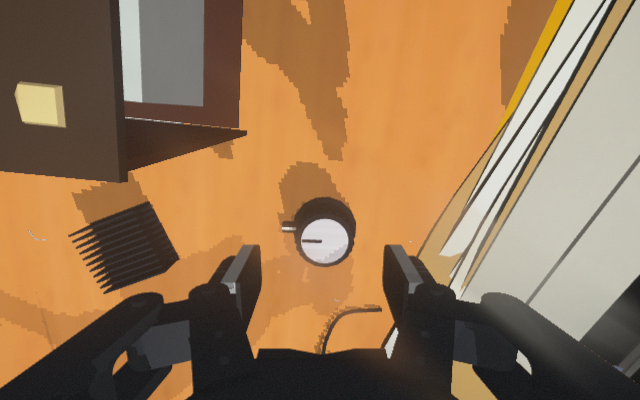

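The knob cap at (325,241) is centred between the pads, which are at about 260 and 383, and nothing is in the way. I'll descend and grip.

```bash
python3 -m pendant '[{"dx":0,"dy":0,"dz":0.013,"rx":0,"ry":0,"rz":0,"hand":0.055},{"dx":0,"dy":0,"dz":0.013,"rx":0,"ry":0,"rz":0,"hand":0.055},{"dx":0,"dy":0,"dz":0.012,"rx":0,"ry":0,"rz":0,"hand":0.055},{"dx":0,"dy":0,"dz":0,"rx":0,"ry":0,"rz":0,"hand":0.055},{"dx":0,"dy":0,"dz":0,"rx":0,"ry":0,"rz":0,"hand":0.025},{"dx":0,"dy":0,"dz":0,"rx":0,"ry":0,"rz":0,"hand":0.025},{"dx":0,"dy":0,"dz":0,"rx":0,"ry":0,"rz":0,"hand":0.025},{"dx":0,"dy":0,"dz":0,"rx":0,"ry":0,"rz":0,"hand":0.025},{"dx":0,"dy":0,"dz":0,"rx":0,"ry":0,"rz":0,"hand":0.025},{"dx":0,"dy":0,"dz":0,"rx":0,"ry":0,"rz":0,"hand":0.025}]' 40
```

```text
clock: 6.07
position: [0.5614, -0.3503, 0.0094]
ee_rot: [0.001, 0.671, 0.742, 0.0]
contact_force: [0.8, 0.4, 6.3]
width: 0.0297
gripper_force: 40.0
```

```bash
python3 -m pendant '[{"dx":0,"dy":0,"dz":-0.01,"rx":0,"ry":0,"rz":0,"hand":0.025},{"dx":0,"dy":0,"dz":-0.03,"rx":0,"ry":0,"rz":0,"hand":0.025},{"dx":0,"dy":0,"dz":-0.04,"rx":0,"ry":0,"rz":0,"hand":0.025},{"dx":0,"dy":0,"dz":-0.04,"rx":0,"ry":0,"rz":0,"hand":0.025},{"dx":0,"dy":0,"dz":-0.04,"rx":0,"ry":0,"rz":0,"hand":0.025},{"dx":0,"dy":0,"dz":-0.03,"rx":0,"ry":0,"rz":0,"hand":0.025},{"dx":0,"dy":0,"dz":0,"rx":0,"ry":0,"rz":0,"hand":0.025},{"dx":0,"dy":0,"dz":0,"rx":0,"ry":0,"rz":0,"hand":0.025}]'
python3 - <<'E'
from h import *
w=cam("wrist");s=w["s"];print(s["position"],s["width"],s["qpos"])
import pickle;pickle.dump(w,open("w5.pkl","wb"))
f=w["frame"];print(px(w,s["position"]-[0,0,-.015]))
a=cv2.resize(f[180:300,240:400],(800,600),interpolation=3)
cv2.imwrite("pics/w5.png",a[...,::-1])
E
```

```text
clock: 6.73
position: [0.5613, -0.3503, 0.2009]
ee_rot: [0.002, 0.671, 0.742, 0.0]
contact_force: [-0.6, -0.4, -0.7]
width: 0.0299
gripper_force: 39.6
[ 0.56126689 -0.35025053  0.20093757] 0.029945215570434298 [-6.63046058e-01  4.19909533e-01  1.35965122e+00  8.81828071e-05
  1.35715173e+00 -7.63148672e-01]
(np.float64(322.45703143353495), np.float64(277.6654502351959))
```

View pics/w5.png

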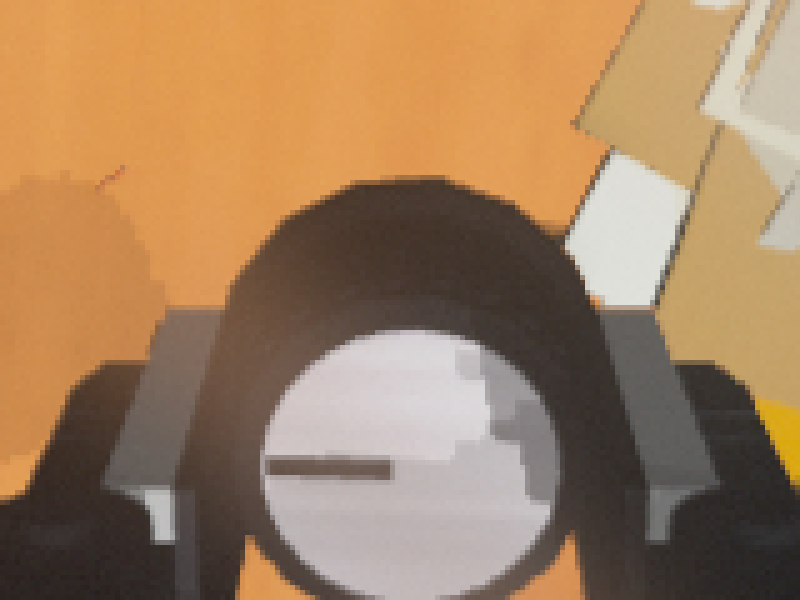

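The knob is held upright. The cap centre is at crop (411,466), which is pixel (322.2,273.2), and the line points image-left.

```bash
cat >> h.py <<'E'
def cap(w,z_t=-.0146):
    # centre of the silver cap (circle 12.6 mm) in tool coords from a pixel, top at tool z z_t
    pass
E
python3 - <<'E'
from h import *
import pickle;w=pickle.load(open("w5.pkl","rb"));s=w["s"];Q=rot(s["ee_rot"]).as_matrix()
z=s["position"][2]+.0146
c=lambda x,y:(240+x/5,180+y/5)
o=onz(w,*c(411,466),z);r=[np.linalg.norm(onz(w,*c(*q),z)-o) for q in((262,466),(560,466),(411,330),(411,602))]
print("cap in tool",Q.T@(o-s["position"]),np.round(r,4))
a=onz(w,*c(267,467),z);b=onz(w,*c(390,470),z);d=a-b;psi=np.arctan2(d[1],d[0]);fy=np.arctan2(Q[1,1],Q[0,1])
print("nose yaw",psi,"closing yaw",fy,"nose-closing",psi-fy)
# target view pose: insertion yaw, camera over shaft
n=psi-fy;fi=1.29-n;fi=(fi+np.pi)%(2*np.pi)-np.pi;print("insert closing yaw",fi,"rz",np.degrees(fy-fi),"q6",.573-fi)
sh=np.array([.4743,.3066]);xd=np.array([np.cos(fi+np.pi/2),np.sin(fi+np.pi/2)])
v=sh-.0663*xd;print("view TCP",v,to_tool(s,[*v,.25],0))
E
```

```text
cap in tool [ 1.79679096e-03 -5.16444940e-05 -1.46063080e-02] [0.0124 0.0124 0.0122 0.0128]
nose yaw -3.0715031793577077 closing yaw 0.10009006370334997 nose-closing -3.1715932430610576
insert closing yaw -1.8215920641185281 rz 110.1042754899132 q6 2.394592064118528
view TCP [0.41007418 0.32305399] [ 0.6848752  -0.0829809  -0.05162814]
```

```bash
python3 -m pendant '[{"dx":0.01,"dy":-0.001,"dz":-0.026,"rx":0,"ry":0,"rz":0,"hand":0.025},{"dx":0.025,"dy":-0.003,"dz":-0.026,"rx":0,"ry":0,"rz":0,"hand":0.025},{"dx":0.04,"dy":-0.0049,"dz":0,"rx":0,"ry":0,"rz":0,"hand":0.025},{"dx":0.04,"dy":-0.0049,"dz":0,"rx":0,"ry":0,"rz":0,"hand":0.025},{"dx":0.04,"dy":-0.0049,"dz":0,"rx":0,"ry":0,"rz":0,"hand":0.025},{"dx":0.04,"dy":-0.0049,"dz":0,"rx":0,"ry":0,"rz":0,"hand":0.025},{"dx":0.04,"dy":-0.0049,"dz":0,"rx":0,"ry":0,"rz":0,"hand":0.025},{"dx":0.04,"dy":-0.0049,"dz":0,"rx":0,"ry":0,"rz":0,"hand":0.025},{"dx":0.04,"dy":-0.0049,"dz":0,"rx":0,"ry":0,"rz":0,"hand":0.025},{"dx":0.04,"dy":-0.0049,"dz":0,"rx":0,"ry":0,"rz":0,"hand":0.025},{"dx":0.04,"dy":-0.0049,"dz":0,"rx":0,"ry":0,"rz":0,"hand":0.025},{"dx":0.04,"dy":-0.0049,"dz":0,"rx":0,"ry":0,"rz":0,"hand":0.025}]'
python3 -m pendant '[{"dx":0.04,"dy":-0.0049,"dz":0,"rx":0,"ry":0,"rz":0,"hand":0.025},{"dx":0.04,"dy":-0.0049,"dz":0,"rx":0,"ry":0,"rz":0,"hand":0.025},{"dx":0.04,"dy":-0.0049,"dz":0,"rx":0,"ry":0,"rz":0,"hand":0.025},{"dx":0.04,"dy":-0.0049,"dz":0,"rx":0,"ry":0,"rz":0,"hand":0.025},{"dx":0.04,"dy":-0.0049,"dz":0,"rx":0,"ry":0,"rz":0,"hand":0.025},{"dx":0.03,"dy":-0.0039,"dz":0,"rx":0,"ry":0,"rz":0,"hand":0.025},{"dx":0.02,"dy":-0.002,"dz":0,"rx":0,"ry":0,"rz":0,"hand":0.025},{"dx":0,"dy":0,"dz":0,"rx":0,"ry":0,"rz":6.88,"hand":0.025},{"dx":0,"dy":0,"dz":0,"rx":0,"ry":0,"rz":6.88,"hand":0.025},{"dx":0,"dy":0,"dz":0,"rx":0,"ry":0,"rz":6.88,"hand":0.025},{"dx":0,"dy":0,"dz":0,"rx":0,"ry":0,"rz":6.88,"hand":0.025},{"dx":0,"dy":0,"dz":0,"rx":0,"ry":0,"rz":6.88,"hand":0.025}]'
python3 -m pendant '[{"dx":0,"dy":0,"dz":0,"rx":0,"ry":0,"rz":6.88,"hand":0.025},{"dx":0,"dy":0,"dz":0,"rx":0,"ry":0,"rz":6.88,"hand":0.025},{"dx":0,"dy":0,"dz":0,"rx":0,"ry":0,"rz":6.88,"hand":0.025},{"dx":0,"dy":0,"dz":0,"rx":0,"ry":0,"rz":6.88,"hand":0.025},{"dx":0,"dy":0,"dz":0,"rx":0,"ry":0,"rz":6.88,"hand":0.025},{"dx":0,"dy":0,"dz":0,"rx":0,"ry":0,"rz":6.88,"hand":0.025},{"dx":0,"dy":0,"dz":0,"rx":0,"ry":0,"rz":6.88,"hand":0.025},{"dx":0,"dy":0,"dz":0,"rx":0,"ry":0,"rz":6.88,"hand":0.025},{"dx":0,"dy":0,"dz":0,"rx":0,"ry":0,"rz":6.88,"hand":0.025},{"dx":0,"dy":0,"dz":0,"rx":0,"ry":0,"rz":6.88,"hand":0.025},{"dx":0,"dy":0,"dz":0,"rx":0,"ry":0,"rz":6.88,"hand":0.025}]'
python3 - <<'E'
from h import *
s=manip.get_state();Q=rot(s["ee_rot"]).as_matrix();print(s["position"],s["qpos"],np.arctan2(Q[1,1],Q[0,1]),to_tool(s,[.410,.323,.12],0))
E
```

```text
clock: 7.78
position: [0.462, 0.0795, 0.2479]
ee_rot: [-0.002, 0.671, 0.741, -0.002]
contact_force: [0.8, 0.3, -0.6]
width: 0.0297
gripper_force: 39.6
clock: 8.78
position: [0.4077, 0.3229, 0.2476]
ee_rot: [0.0, 0.862, 0.508, -0.003]
contact_force: [-0.6, -0.4, -1.1]
width: 0.0296
gripper_force: 39.7
clock: 9.7
position: [0.4078, 0.3227, 0.2476]
ee_rot: [0.002, 0.992, -0.128, -0.002]
contact_force: [0.3, -0.2, 0.4]
width: 0.0297
gripper_force: 39.6
[0.40784167 0.3227206  0.24762868] [5.35557723e-01 1.86728189e-01 1.58550307e+00 1.26730082e-05
 1.37477502e+00 2.36276365e+00] -1.8272011049911812 [ 0.00250336 -0.00130827  0.12761598]
```

```bash
python3 -m pendant '[{"dx":0.0025,"dy":-0.0013,"dz":0.032,"rx":0,"ry":0,"rz":0,"hand":0.025},{"dx":0,"dy":0,"dz":0.032,"rx":0,"ry":0,"rz":0,"hand":0.025},{"dx":0,"dy":0,"dz":0.032,"rx":0,"ry":0,"rz":0,"hand":0.025},{"dx":0,"dy":0,"dz":0.03,"rx":0,"ry":0,"rz":0,"hand":0.025},{"dx":0,"dy":0,"dz":0,"rx":0,"ry":0,"rz":0,"hand":0.025},{"dx":0,"dy":0,"dz":0,"rx":0,"ry":0,"rz":0,"hand":0.025},{"dx":0,"dy":0,"dz":0,"rx":0,"ry":0,"rz":0,"hand":0.025},{"dx":0,"dy":0,"dz":0,"rx":0,"ry":0,"rz":0,"hand":0.025}]'
python3 - <<'E'
from h import *
w=cam("wrist");s=w["s"];print(s["position"],s["qd"].round(3))
import pickle;pickle.dump(w,open("w6.pkl","wb"))
f=w["frame"];u,v=map(int,px(w,[.4743,.3066,.07]));print(u,v)
a=cv2.resize(f[v-30:v+30,u-30:u+30],(600,600),interpolation=3)
b=cv2.resize(f[200:300,270:370],(200,200),interpolation=3)
a[:200,:200]=b
cv2.imwrite("pics/w6.png",a[...,::-1])
E
```

```text
clock: 10.37
position: [0.413, 0.3249, 0.1257]
ee_rot: [-0.001, 0.992, -0.125, 0.001]
contact_force: [-0.8, 0.2, -0.1]
width: 0.0295
gripper_force: 39.7
[0.41304318 0.32490118 0.12571002] [-0.    -0.01  -0.004  0.    -0.002 -0.   ]
327 115
```

View pics/w6.png

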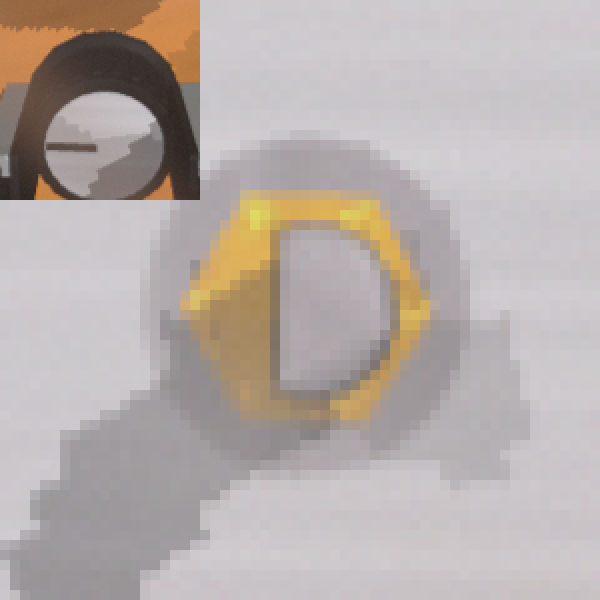

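The flat is vertical in the image and faces left, and the knob's line also points left, so they agree within about 2°. The shaft centre is at crop (311,308), pixel (328.1,115.8), and the cap centre is at pixel (322,273).

```bash
python3 - <<'E'
from h import *
import pickle;w=pickle.load(open("w6.pkl","rb"));s=w["s"];Q=rot(s["ee_rot"]).as_matrix();p=s["position"]
k=Q.T@(onz(w,322.1,273.1,p[2]+.0146)-p);o=onz(w,328.1,115.8,.07);h=Q.T@(o-p)
a=onz(w,297+27.7,85+22.3,.07);b=onz(w,297+27.7,85+39.2,.07);d=b-a;n=np.arctan2(*np.array([d[0],-d[1]]));
print("shaft",o,"cap tool",k,"shaft tool",h,"chord yaw",np.arctan2(d[1],d[0])+np.pi/2,np.arctan2(d[1],d[0])-np.pi/2)
a=onz(w,270+23,200+73,p[2]+.0146);b=onz(w,270+48.5,200+74.4,p[2]+.0146);d=a-b;print("nose",np.arctan2(d[1],d[0]))
n=manip.get_state();print("move",h-k, n["position"]-p)
E
```

```text
shaft [0.47399781 0.30636542 0.07      ] cap tool [ 0.00063167 -0.00050755 -0.01459754] shaft tool [0.06352422 0.00297911 0.05584306] chord yaw 4.463397021925903 1.3218043683361098
nose 1.2608991503365907
move [0.06289255 0.00348666 0.0704406 ] [2.77558563e-05 2.76281967e-05 1.87692988e-04]
```

```bash
python3 - <<'E'
from h import *
import pickle;w=pickle.load(open("w6.pkl","rb"));s=manip.get_state();M=w["mount"];z=s["position"][2];print(z,s["ee_rot"])
def tool(u,v,zt):
    r=M[:3,:3]@np.array([(u-w["cx"])/w["fx"],-(v-w["cy"])/w["fy"],-1.]);return M[:3,3]+r*(zt-M[2,3])/r[2]
k=tool(322.1,273.1,-.0146);h=tool(328.1,115.8,z-.07);print(k,h,h-k)
Q=rot(s["ee_rot"]).as_matrix();print((Q.T@[0,0,-1]).round(4))
E
```

```text
0.12589771704052355 [-0.00112557  0.99217401 -0.12484981  0.00141322]
[ 0.00063292 -0.00050755 -0.0146    ] [0.06352373 0.00298007 0.05589772] [0.06289081 0.00348762 0.07049772]
[-0.0025  0.0026  1.    ]
```

```bash
python3 - <<'E'
import pickle,numpy as np
for i in(1,2,3,5,6):
    w=pickle.load(open(f"w{i}.pkl","rb"));print(w["mount"].round(4).tolist(),w["fx"],w["cx"],w["cy"],w["s"]["ee_rot"].round(4))
from h import *
w=pickle.load(open("w5.pkl","rb"));s=w["s"];Q=rot(s["ee_rot"]).as_matrix()
print(Q.T@(onz(w,322.1,273.1,s["position"][2]+.0146)-s["position"]),Q.round(4))
E
```

```text
[[-0.0009, 0.9654, 0.2608, 0.0663], [1.0, 0.0012, -0.0007, 0.0005], [-0.001, 0.2608, -0.9654, -0.1419], [0.0, 0.0, 0.0, 1.0]] 334.83765697772577 321.6720135831731 202.77731268683493 [-2.000e-04  1.639e-01  9.865e-01 -0.000e+00]
[[-0.0009, 0.9654, 0.2608, 0.0663], [1.0, 0.0011, -0.0007, 0.0005], [-0.001, 0.2608, -0.9654, -0.1419], [0.0, 0.0, 0.0, 1.0]] 334.83765697772577 321.6720135831731 202.77731268683493 [-2.300e-03  1.622e-01  9.868e-01 -9.000e-04]
[[-0.0009, 0.9657, 0.2598, 0.0665], [1.0, 0.0011, -0.0005, -0.0003], [-0.0008, 0.2598, -0.9657, -0.1419], [0.0, 0.0, 0.0, 1.0]] 334.83765697772577 321.6720135831731 202.77731268683493 [2.000e-03 6.691e-01 7.432e-01 4.000e-04]
[[-0.0009, 0.9657, 0.2598, 0.0665], [1.0, 0.0011, -0.0005, -0.0003], [-0.0008, 0.2598, -0.9657, -0.1419], [0.0, 0.0, 0.0, 1.0]] 334.83765697772577 321.6720135831731 202.77731268683493 [2.400e-03 6.708e-01 7.416e-01 2.000e-04]
[[-0.0009, 0.9656, 0.26, 0.0653], [1.0, 0.0007, 0.0012, -0.0005], [0.0009, 0.26, -0.9656, -0.1419], [0.0, 0.0, 0.0, 1.0]] 334.83765697772577 321.6720135831731 202.77731268683493 [-0.001   0.9922 -0.1249  0.0012]
[ 1.84278637e-03 -9.33351059e-05 -1.46066099e-02] [[-0.0999  0.995   0.0039]
 [ 0.995   0.0999 -0.0029]
 [-0.0033  0.0036 -1.    ]]
```

```bash
python3 -m pendant '[{"dx":0.021,"dy":0.0012,"dz":0,"rx":0,"ry":0,"rz":0,"hand":0.025},{"dx":0.021,"dy":0.0012,"dz":0,"rx":0,"ry":0,"rz":0,"hand":0.025},{"dx":0.0209,"dy":0.0011,"dz":0,"rx":0,"ry":0,"rz":0,"hand":0.025},{"dx":0,"dy":0,"dz":0.02,"rx":0,"ry":0,"rz":-2,"hand":0.025},{"dx":0,"dy":0,"dz":0.016,"rx":0,"ry":0,"rz":0,"hand":0.025},{"dx":0,"dy":0,"dz":0.004,"rx":0,"ry":0,"rz":0,"hand":0.025},{"dx":0,"dy":0,"dz":0,"rx":0,"ry":0,"rz":0,"hand":0.025},{"dx":0,"dy":0,"dz":0,"rx":0,"ry":0,"rz":0,"hand":0.025},{"dx":0,"dy":0,"dz":0,"rx":0,"ry":0,"rz":0,"hand":0.025}]'
python3 -m pendant '[{"dx":0,"dy":0,"dz":0.002,"rx":0,"ry":0,"rz":0,"hand":0.025},{"dx":0,"dy":0,"dz":0.002,"rx":0,"ry":0,"rz":0,"hand":0.025},{"dx":0,"dy":0,"dz":0.002,"rx":0,"ry":0,"rz":0,"hand":0.025},{"dx":0,"dy":0,"dz":0,"rx":0,"ry":0,"rz":0,"hand":0.025},{"dx":0,"dy":0,"dz":0,"rx":0,"ry":0,"rz":0,"hand":0.025}]'
```

```text
clock: 11.17
position: [0.4727, 0.3058, 0.0856]
ee_rot: [-0.001, 0.994, -0.107, 0.001]
contact_force: [0.2, -0.0, 0.1]
width: 0.0294
gripper_force: 39.7
clock: 11.58
position: [0.4722, 0.3055, 0.0783]
ee_rot: [-0.0, 0.994, -0.108, 0.0]
contact_force: [-0.5, 0.2, 1.5]
width: 0.0295
gripper_force: 39.7
```

```bash
python3 -m pendant '[{"dx":0.0006,"dy":0,"dz":0,"rx":0,"ry":0,"rz":0,"hand":0.025},{"dx":0,"dy":0,"dz":0.0015,"rx":0,"ry":0,"rz":0,"hand":0.025},{"dx":0,"dy":0,"dz":0.0015,"rx":0,"ry":0,"rz":0,"hand":0.025},{"dx":0,"dy":0,"dz":0.001,"rx":0,"ry":0,"rz":0,"hand":0.025},{"dx":0,"dy":0,"dz":0,"rx":0,"ry":0,"rz":0,"hand":0.025},{"dx":0,"dy":0,"dz":0,"rx":0,"ry":0,"rz":0,"hand":0.025}]'
```

```text
clock: 12.08
position: [0.4728, 0.3055, 0.074]
ee_rot: [-0.0, 0.994, -0.108, 0.0]
contact_force: [1.0, 2.6, -1.7]
width: 0.0299
gripper_force: 39.7
```

```bash
python3 -m pendant '[{"dx":0,"dy":0,"dz":0.002,"rx":0,"ry":0,"rz":0,"hand":0.025},{"dx":0,"dy":0,"dz":0.002,"rx":0,"ry":0,"rz":0,"hand":0.025},{"dx":0,"dy":0,"dz":0,"rx":0,"ry":0,"rz":0,"hand":0.025},{"dx":0,"dy":0,"dz":0,"rx":0,"ry":0,"rz":0,"hand":0.025}]'; python3 -m pendant '[{"dx":0,"dy":0,"dz":0.002,"rx":0,"ry":0,"rz":0,"hand":0.025},{"dx":0,"dy":0,"dz":0.002,"rx":0,"ry":0,"rz":0,"hand":0.025},{"dx":0,"dy":0,"dz":0,"rx":0,"ry":0,"rz":0,"hand":0.025},{"dx":0,"dy":0,"dz":0,"rx":0,"ry":0,"rz":0,"hand":0.025}]'
```

```text
clock: 12.42
position: [0.4728, 0.3054, 0.0702]
ee_rot: [-0.0, 0.994, -0.108, 0.0]
contact_force: [1.1, 3.2, 0.3]
width: 0.0297
gripper_force: 39.8
clock: 12.75
position: [0.4728, 0.3054, 0.0662]
ee_rot: [-0.0, 0.994, -0.108, 0.0]
contact_force: [1.4, 4.5, 0.1]
width: 0.0297
gripper_force: 39.8
```

```bash
python3 -m pendant '[{"dx":0,"dy":-0.0004,"dz":0.001,"rx":0,"ry":0,"rz":0,"hand":0.025},{"dx":0,"dy":0,"dz":0.001,"rx":0,"ry":0,"rz":0,"hand":0.025},{"dx":0,"dy":0,"dz":0,"rx":0,"ry":0,"rz":0,"hand":0.025},{"dx":0,"dy":0,"dz":0,"rx":0,"ry":0,"rz":0,"hand":0.025}]'; python3 -m pendant '[{"dx":0,"dy":0,"dz":0.001,"rx":0,"ry":0,"rz":0,"hand":0.025},{"dx":0,"dy":0,"dz":0.0008,"rx":0,"ry":0,"rz":0,"hand":0.025},{"dx":0,"dy":0,"dz":0,"rx":0,"ry":0,"rz":0,"hand":0.025},{"dx":0,"dy":0,"dz":0,"rx":0,"ry":0,"rz":0,"hand":0.025}]'
```

```text
clock: 13.08
position: [0.4728, 0.3055, 0.0641]
ee_rot: [-0.0, 0.994, -0.108, 0.0]
contact_force: [1.3, 2.6, 1.7]
width: 0.0297
gripper_force: 39.8
clock: 13.42
position: [0.4728, 0.3055, 0.0623]
ee_rot: [-0.0, 0.994, -0.107, 0.0]
contact_force: [1.6, 2.4, 1.8]
width: 0.0295
gripper_force: 39.8
```

```bash
python3 -c "
from h import *;print(manip.get_state()['moment'])"; python3 -m pendant '[{"dx":0,"dy":0,"dz":0,"rx":0,"ry":0,"rz":-6,"hand":0.025},{"dx":0,"dy":0,"dz":0,"rx":0,"ry":0,"rz":-6,"hand":0.025},{"dx":0,"dy":0,"dz":0,"rx":0,"ry":0,"rz":-6,"hand":0.025},{"dx":0,"dy":0,"dz":0,"rx":0,"ry":0,"rz":-6,"hand":0.025},{"dx":0,"dy":0,"dz":0,"rx":0,"ry":0,"rz":-6,"hand":0.025},{"dx":0,"dy":0,"dz":0,"rx":0,"ry":0,"rz":-6,"hand":0.025},{"dx":0,"dy":0,"dz":0,"rx":0,"ry":0,"rz":-6,"hand":0.025},{"dx":0,"dy":0,"dz":0,"rx":0,"ry":0,"rz":-6,"hand":0.025},{"dx":0,"dy":0,"dz":0,"rx":0,"ry":0,"rz":-6,"hand":0.025},{"dx":0,"dy":0,"dz":0,"rx":0,"ry":0,"rz":0,"hand":0.025},{"dx":0,"dy":0,"dz":0,"rx":0,"ry":0,"rz":0,"hand":0.025}]';python3 -c "
from h import *;s=manip.get_state();Q=rot(s['ee_rot']).as_matrix();print(s['moment'],np.arctan2(Q[1,1],Q[0,1]))"
```

```text
[ 0.48016692 -0.30938504 -0.00129373]
clock: 14.33
position: [0.473, 0.305, 0.0624]
ee_rot: [0.0, 0.935, 0.354, 0.0]
contact_force: [2.9, 1.0, 1.9]
width: 0.03
gripper_force: 39.9
[ 0.17097004 -0.4979334   0.03483447] -0.8460957028212736
```

```bash
M() { python3 -c "
from h import *;s=manip.get_state();Q=rot(s['ee_rot']).as_matrix();print(s['moment'].round(3),np.arctan2(Q[1,1],Q[0,1]))"; }
python3 -m pendant '[{"dx":0,"dy":0,"dz":0,"rx":0,"ry":0,"rz":-4,"hand":0.025},{"dx":0,"dy":0,"dz":0,"rx":0,"ry":0,"rz":0,"hand":0.025},{"dx":0,"dy":0,"dz":0,"rx":0,"ry":0,"rz":0,"hand":0.025}]'|grep force; M
python3 -m pendant '[{"dx":0,"dy":0,"dz":0,"rx":0,"ry":0,"rz":-4,"hand":0.025},{"dx":0,"dy":0,"dz":0,"rx":0,"ry":0,"rz":0,"hand":0.025},{"dx":0,"dy":0,"dz":0,"rx":0,"ry":0,"rz":0,"hand":0.025}]'|grep force; M
python3 -m pendant '[{"dx":0,"dy":0,"dz":0,"rx":0,"ry":0,"rz":-3,"hand":0.025},{"dx":0,"dy":0,"dz":0,"rx":0,"ry":0,"rz":0,"hand":0.025},{"dx":0,"dy":0,"dz":0,"rx":0,"ry":0,"rz":0,"hand":0.025}]'|grep force; M
```

```text
contact_force: [3.1, -1.2, 2.5]
gripper_force: 39.9
[-0.05  -0.629  0.002] -0.7766166319697168
contact_force: [4.5, -1.0, 1.5]
gripper_force: 39.9
[-0.232 -0.764 -0.025] -0.7068889732414758
contact_force: [5.1, -1.6, 1.6]
gripper_force: 39.9
[-0.234 -0.849  0.018] -0.6542719598500152
```

```bash
M() { python3 -c "
from h import *;s=manip.get_state();Q=rot(s['ee_rot']).as_matrix();print(s['moment'].round(3),np.arctan2(Q[1,1],Q[0,1]))"; }
python3 -m pendant '[{"dx":0.0003,"dy":0.0003,"dz":0,"rx":0,"ry":0,"rz":-3,"hand":0.025},{"dx":0,"dy":0,"dz":0,"rx":0,"ry":0,"rz":0,"hand":0.025},{"dx":0,"dy":0,"dz":0,"rx":0,"ry":0,"rz":0,"hand":0.025}]'|grep force; M
python3 -m pendant '[{"dx":0,"dy":0,"dz":0,"rx":0,"ry":0,"rz":-3,"hand":0.025},{"dx":0,"dy":0,"dz":0,"rx":0,"ry":0,"rz":0,"hand":0.025},{"dx":0,"dy":0,"dz":0,"rx":0,"ry":0,"rz":0,"hand":0.025}]'|grep force; M
python3 -m pendant '[{"dx":0,"dy":0,"dz":0,"rx":0,"ry":0,"rz":-3,"hand":0.025},{"dx":0,"dy":0,"dz":0,"rx":0,"ry":0,"rz":0,"hand":0.025},{"dx":0,"dy":0,"dz":0,"rx":0,"ry":0,"rz":0,"hand":0.025}]'|grep force; M
```

```text
contact_force: [4.9, -1.5, 0.4]
gripper_force: 39.9
[-0.304 -0.75  -0.059] -0.6017214471915209
contact_force: [4.4, -2.3, 1.0]
gripper_force: 39.9
[-0.366 -0.811 -0.001] -0.5491390287565079
contact_force: [5.5, -2.1, 1.3]
gripper_force: 39.9
[-0.404 -0.8   -0.015] -0.49670195980825266
```

```bash
python3 - <<'E'
from h import *
import pickle
w=cam("wrist");pickle.dump(w,open("w7.pkl","wb"))
for n in("w5.pkl","w6.pkl","w7.pkl"):
    w=pickle.load(open(n,"rb"));f=w["frame"].max(2).astype(int)
    yy,xx=np.mgrid[:400,:640];m=((xx-322.2)**2/26**2+(yy-273)**2/24**2<1)
    m&=f<95
    k,l,st,ce=cv2.connectedComponentsWithStats(m.astype(np.uint8))
    for i in range(1,k):
        if st[i,4]>15:
            y,x=np.where(l==i);v,_,_,_=np.linalg.svd(np.c_[x-x.mean(),y-y.mean()].T);print(n,st[i],ce[i].round(1),np.degrees(np.arctan2(v[1,0],v[0,0])).round(1))
    print(np.percentile(f[260:290,300:345],[5,50,95]))
E
```

```text
[132. 193. 216.]Traceback (most recent call last):
  File "<stdin>", line 11, in <module>
ValueError: not enough values to unpack (expected 4, got 3)
```

```bash
python3 - <<'E'
from h import *
import pickle
for n in("w5.pkl","w6.pkl","w7.pkl"):
    w=pickle.load(open(n,"rb"));f=w["frame"].max(2).astype(int)
    yy,xx=np.mgrid[:400,:640];m=((xx-322.2)**2/26**2+(yy-273)**2/24**2<1)
    m&=f<110
    k,l,st,ce=cv2.connectedComponentsWithStats(m.astype(np.uint8))
    for i in range(1,k):
        if st[i,4]>15:
            y,x=np.where(l==i);v=np.linalg.svd(np.c_[x-x.mean(),y-y.mean()].T)[0];print(n,st[i],ce[i].round(1),np.degrees(np.arctan2(v[1,0],v[0,0])).round(1))
    print(n,np.percentile(f[260:290,300:345],[1,5,50,95]))
w=pickle.load(open("w7.pkl","rb"));cv2.imwrite("pics/w7.png",cv2.resize(w["frame"][130:310,210:450],(800,600),interpolation=3)[...,::-1])
E
```

```text
w5.pkl [297 272   9   3  19] [300.8 273.4] -177.5
w5.pkl [108. 132. 193. 216.]
w6.pkl [297 272  21   4  61] [306.9 273.2] -177.3
w6.pkl [ 94. 120. 168. 196.]
w7.pkl [297 271  22   5  77] [308.  273.2] -177.4
w7.pkl [ 82.   110.   136.   179.55]
```

View pics/w7.png

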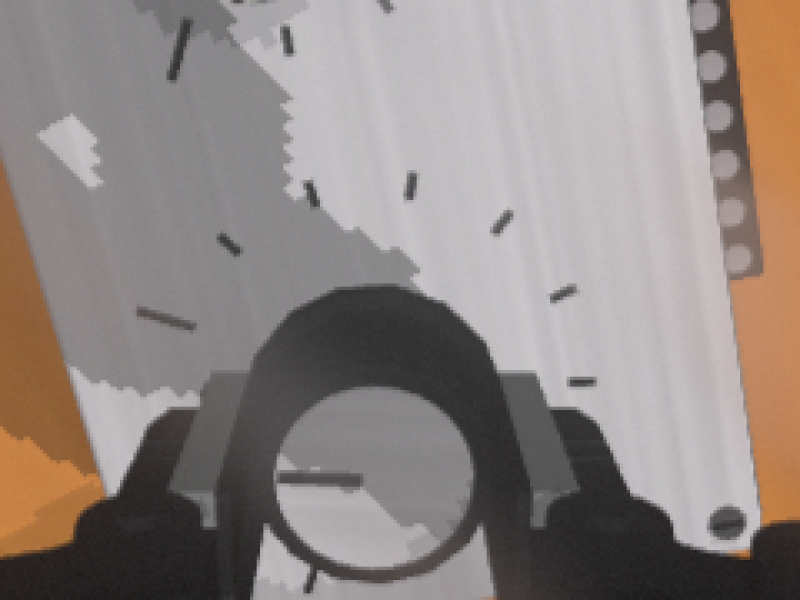

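The pointer line still points image-left and hasn't slipped in the grip. The long low-end tick at crop (165,318) has already been passed, so the shaft should be at its stop and taking up the bore play. I'll check that with torque.

```bash
cat > m.py <<'E'
from h import *
w=[];
for i in range(4): manip.get_image("wrist");w.append(manip.get_state())
a=lambda k:np.mean([s[k] for s in w],0).round(3)
Q=rot(w[-1]["ee_rot"]).as_matrix();print("F",a("contact_force"),"M",a("moment"),"p",a("position"),"yaw",np.arctan2(Q[1,1],Q[0,1]).round(3),w[-1]["clock"])
E
python3 m.py
python3 -m pendant '[{"dx":0,"dy":0,"dz":0,"rx":0,"ry":0,"rz":-3,"hand":0.025},{"dx":0,"dy":0,"dz":0,"rx":0,"ry":0,"rz":0,"hand":0.025}]' >/dev/null; python3 m.py
python3 -m pendant '[{"dx":0,"dy":0,"dz":0,"rx":0,"ry":0,"rz":-3,"hand":0.025},{"dx":0,"dy":0,"dz":0,"rx":0,"ry":0,"rz":0,"hand":0.025}]' >/dev/null; python3 m.py
python3 - <<'E'
from h import *
import pickle;w=pickle.load(open("w7.pkl","rb"))
c=lambda x,y:(210+x*.3,130+y*.3)
P=np.array([onz(w,*c(*q),.046)[:2] for q in((165,318),(229,244),(312,194),(411,186),(502,222),(563,293),(582,381))])
o=np.linalg.lstsq(np.c_[2*P[1:],np.ones(6)],(P[1:]**2).sum(1),rcond=None)[0];print("ring centre",o[:2],"tick yaw",np.arctan2(*(P[0]-o[:2])[::-1]))
E
```

```text
F [ 4.942 -2.254  1.425] M [-0.413 -0.793  0.007] p [0.473 0.305 0.062] yaw -0.497 16.0833
F [ 4.283 -2.321  1.166] M [-0.354 -0.849 -0.007] p [0.473 0.305 0.062] yaw -0.445 16.45
F [ 4.797 -2.4    1.095] M [-0.364 -0.806 -0.052] p [0.473 0.305 0.062] yaw -0.392 16.8167
ring centre [0.47411784 0.30645852] tick yaw 2.3277897598036805
```

```bash
python3 -m pendant '[{"dx":0,"dy":0,"dz":0,"rx":0,"ry":0,"rz":-3,"hand":0.025},{"dx":0,"dy":0,"dz":0,"rx":0,"ry":0,"rz":0,"hand":0.025}]' >/dev/null; python3 m.py
python3 -m pendant '[{"dx":0,"dy":0,"dz":0.001,"rx":0,"ry":0,"rz":0,"hand":0.025},{"dx":0,"dy":0,"dz":0.001,"rx":0,"ry":0,"rz":0,"hand":0.025},{"dx":0,"dy":0,"dz":0,"rx":0,"ry":0,"rz":0,"hand":0.025}]' >/dev/null; python3 m.py
```

```text
F [ 4.457 -2.154  1.51 ] M [-0.367 -0.818 -0.029] p [0.473 0.305 0.062] yaw -0.34 17.1833
F [ 4.226 -3.043  2.475] M [-0.431 -0.812 -0.046] p [0.473 0.305 0.06 ] yaw -0.339 17.6333
```

```bash
cat > line.py <<'E'
from h import *
w=cam("wrist");f=w["frame"].max(2).astype(int)
yy,xx=np.mgrid[:400,:640];m=((xx-322.2)**2/26**2+(yy-273)**2/24**2<1)&(f<110)
k,l,st,ce=cv2.connectedComponentsWithStats(m.astype(np.uint8))
for i in range(1,k):
    if st[i,4]>15:
        y,x=np.where(l==i);v=np.linalg.svd(np.c_[x-x.mean(),y-y.mean()].T)[0];print(st[i],ce[i].round(1),np.degrees(np.arctan2(v[1,0],v[0,0])).round(1))
cv2.imwrite("pics/w8.png",w["frame"][...,::-1])
E
python3 line.py
```

```text
[297 272  21   4  66] [307.3 273.2] -177.7
```

```bash
for i in 1 2; do python3 -m pendant '[{"dx":0,"dy":0,"dz":0.001,"rx":0,"ry":0,"rz":0,"hand":0.025},{"dx":0,"dy":0,"dz":0,"rx":0,"ry":0,"rz":0,"hand":0.025}]' >/dev/null; python3 m.py; done;  python3 -m pendant '[{"dx":0,"dy":0,"dz":0,"rx":0,"ry":0,"rz":-4,"hand":0.025},{"dx":0,"dy":0,"dz":0,"rx":0,"ry":0,"rz":0,"hand":0.025}]' >/dev/null; python3 m.py;python3 line.py
```

```text
F [ 4.292 -2.863  2.866] M [-0.466 -0.772 -0.024] p [0.473 0.305 0.059] yaw -0.339 18.05
F [ 3.291 -3.519  7.109] M [-0.554 -0.626 -0.066] p [0.473 0.305 0.059] yaw -0.339 18.4167
F [ 3.258 -3.273  7.638] M [-0.555 -0.602 -0.077] p [0.473 0.305 0.059] yaw -0.269 18.7833
[297 272  21   4  65] [307.2 273.2] -178.0
```

```bash
python3 -m pendant '[{"dx":0,"dy":0,"dz":0,"rx":0,"ry":0,"rz":5,"hand":0.025},{"dx":0,"dy":0,"dz":0,"rx":0,"ry":0,"rz":5,"hand":0.025},{"dx":0,"dy":0,"dz":0,"rx":0,"ry":0,"rz":0,"hand":0.025},{"dx":0,"dy":0,"dz":0,"rx":0,"ry":0,"rz":0,"hand":0.025}]' >/dev/null; python3 m.py;python3 line.py
```

```text
F [ 3.507 -2.502  6.714] M [-0.428 -0.631 -0.02 ] p [0.473 0.306 0.059] yaw -0.443 19.3667
[297 272  22   4  71] [308.  273.1] -178.6
```

```bash
python3 -c "
from rig import manip
print(manip.sign_off())"
```

```text
the job is handed in; nothing more can be done
None
```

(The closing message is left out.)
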